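# Swap the pottery trays in the classroom drying rack

## Task

All three trays of the low wooden drying rack stand a little ajar. First push the tray that carries the square dish fully home, then hook a fingertip behind the front lip of the tray that carries the vase and draw it out as far as it will go. The glaze is still wet, so touch none of the three pieces and keep them standing on their trays; do not pinch or grip a lip, leave the bowl's tray where it is, and leave everything else on the table alone.

Things in the scene. Friction and masses are not known exactly. Their poses are not given: they have to be found in the camera images.
- rack: Low plywood rack, 290 mm deep, 400 wide, fixed. Origin on the table at the middle of its front edge; +x runs to its back, +y to its left seen from the robot. Three equal open trays lie side by side (centres at rack y +125, 0, -125 mm) and slide out to rack -x. Nothing stands over their front 210 mm; a rear shelf (rack x 220 to 290 mm, top 82 mm high) carries four fixed jars. Place and yaw (up to 0.22 rad) vary.
- tray_left (a joint): How far the left tray (rack y = +125 mm) is drawn out, in m: 0 fully home (lip against the rack's front), 0.15 fully out at its stop. It starts ajar between 0.02 and 0.05. It slides against about 2.5 N of friction and stays where it is left.
- tray_middle (a joint): How far the middle tray (rack y = +0 mm) is drawn out, in m: 0 fully home (lip against the rack's front), 0.15 fully out at its stop. It starts ajar between 0.02 and 0.05. It slides against about 2.5 N of friction and stays where it is left.
- tray_right (a joint): How far the right tray (rack y = -125 mm) is drawn out, in m: 0 fully home (lip against the rack's front), 0.15 fully out at its stop. It starts ajar between 0.02 and 0.05. It slides against about 2.5 N of friction and stays where it is left.
- lip_left (a point): Middle of the top edge of the left tray's front lip, 52 mm above the table; moves with the tray, axes as the rack's. The lip is an upright board 105 mm wide (rack y), 10 mm thick (5 mm either side of this point in x). Behind it the tray's floor lies 20 mm above the table and is free for 64 mm, up to a cross bar 8 mm high. This point is at rack x = -5 mm minus the joint value.
- lip_middle (a point): Middle of the top edge of the middle tray's front lip, 52 mm above the table; moves with the tray, axes as the rack's. The lip is an upright board 105 mm wide (rack y), 10 mm thick (5 mm either side of this point in x). Behind it the tray's floor lies 20 mm above the table and is free for 64 mm, up to a cross bar 8 mm high. This point is at rack x = -5 mm minus the joint value.
- lip_right (a point): Middle of the top edge of the right tray's front lip, 52 mm above the table; moves with the tray, axes as the rack's. The lip is an upright board 105 mm wide (rack y), 10 mm thick (5 mm either side of this point in x). Behind it the tray's floor lies 20 mm above the table and is free for 64 mm, up to a cross bar 8 mm high. This point is at rack x = -5 mm minus the joint value.
- vase: Small white ceramic vase, closed solid, round, narrow neck, 60 mm in diameter, 70 mm tall, 0.16 kg. Origin at the centre of its underside. It stands loose on one of the trays (which one varies), 115 to 165 mm behind that tray's lip.
- bowl: Round open white ceramic bowl, 74 mm in diameter, 42 mm tall. Origin at the centre of its underside. It stands loose on another of the trays, as far back as the vase.
- dish: Square open white ceramic dish, 62 x 62 mm, 36 mm tall. Origin at the centre of its underside. It stands loose on the remaining tray, as far back as the vase.
- jar: Small capped glass jar, 44 mm in diameter, 60 mm tall, on the table in front of the rack's left corner, clear of the left tray's way (centre at rack y 250 mm); leave alone. Origin under its centre.
- mug: White mug, 80 mm in diameter, 90 mm tall, on the table left of the rack; leave alone. Origin under its centre.
- book: Blue closed book, 150 x 210 x 24 mm, lying on the table right of the rack; leave alone. Origin under its centre.
- wheel: Dark potter's turntable, 170 mm in diameter, 60 mm tall, on the table at the left; leave alone. Origin under its centre.
- eraser: Green board eraser, 50 x 100 x 30 mm, on the table ahead of the robot to the left; leave alone. Origin under its centre.
- spatula: Spatula, 200 mm long, lying on the table across the robot's front, to the right; leave alone. Origin on its underside, near its middle.
Things that resemble listed ones, but are neither listed nor needed, are in the scene too. What is shaped like the bowl but purple is not meant.

How it is judged:
By the outcome, as a careful person would: the job done as asked, in the order asked, and still so for the second after the job is handed in, with the robot touching nothing.
It also fails if it takes over 51 s, if anything falls off the work surface, if the arm or the gripper's body presses on something with over 40 N, if the wrist force passes 120 N, or if a joint passes its speed limit or range.

## Robot

A 6-joint arm with a two-finger parallel gripper is mounted at the origin on the work surface. World frame = base frame: x ahead of the robot, y to its left, z up, the work surface at z = 0. Lengths are in m, angles in rad, forces in N, time in s.
With the tool pointing down it reaches from about 0.25 to 0.775 m from the base axis. Payload 4 kg.
Tool frame: the origin (TCP) lies midway between the tips of the shut fingers; the grasp point (between the pads) lies 19 mm behind it (robot.tcp_to_grasp is the distance from the TCP to the grasp point, in m); z points along the fingers, y is the direction in which the jaws open and shut (so a half turn about z gives the same grasp; the last joint's range is limited). The gripper opens to 94 mm and grips with 3 to 60 N. Pads are 16 mm wide; open, the fingers measure 119 mm over their backs; the gripper's body (75 mm by 177 mm) begins 78 mm behind the grasp point.
Start: joints at [1.032, 0.087, 1.371, -0, 1.684, -0.103], TCP at [0.232, 0.499, 0.206] pointing down, gripper open.
Joint ranges: [-3.1, 3.1], [-0.76, 2.03], [0.27, 2.55], [-1.08, 4.22], [0.17, 2.65], [-2.57, 2.57]. Speed limits (rad/s): [2.79, 2.79, 3.14, 3.14, 3.14, 3.14].

## Interface

Orientations are given as a unit quaternion [w, x, y, z].
In Python, from station import robot gives the robot as it stands. The module is installed in compiled form; this text tells all that it offers.
- The arm moves only by the tool move_arm, never from a script. Its argument "plan" is text: rows parted by semicolons, each of 7 numbers parted by spaces: the shift along the world's x, y, z in units of 50 mm (1.0 is 50 mm), then the turn, a rotation vector about the world's x, y, z in units of 6 degrees (1.0 is 6 degrees), then the closure, from -1 (fully open) to 1 (shut). A call has exactly 8 rows; each row is the pose to reach, as a shift and turn from the pose commanded when the call began; what a row does not reach only later rows make up. A row lasts 1/10 s, in which the tool goes at most 50 mm and 8.59 degrees, less where a joint would pass 70% of its speed; a pose out of reach is approached as far as the arm can. A call with a gripper value outside its range is refused whole. The fingers move at their own pace and stop on an object; "force" is the grip in N (left out, the last holds). Time passes only in rows, so rows that repeat a pose let the fingers close, or fill a call up. It gives the time, the measured TCP pose, the force and the opening at its end, in the units of the state.
- robot.sense(): the state, without advancing time (a new reading comes with each control period).
- robot.read_camera(name): name is "scene" or "side" or "wrist"; returns a dict with "frame" (384x512x3 uint8, blue, green, red), "depth" (384x512 float32, m along the optical axis (not along the pixel's ray), 0 where there is no reading), "K" (3x3 intrinsics, pixels), "T" (4x4, takes a point from camera to world coordinates). Camera axes: x right, y up, looking along -z (the intrinsics and any distortion apply to the point x, -y, -z); pixel columns grow to the right and rows downward; lengths in m; the calibration is good to about 2 mm. A picture is of the moment at which its call begins.
- robot.sign_off(): hands the job in, once; it reports no verdict.
The state is a dict: "clock": time; "joints": joint angles; "joint_velocities": joint speeds; "joint_torque": joint torques, N m; "ee_pos": TCP position; "orientation": TCP orientation; "contact_force": force on the tool from outside, world axes, zero at the start; "torque": the same for the moment, N m; "grip_width": finger opening in m.
Only numpy, scipy, OpenCV 4.12 (cv2) and the standard library are available. Lean on these libraries where they do the work, as an engineer would, in place of code of your own. Each camera call takes 0.05 s, during which the arm holds its last target. There are 200 camera calls.

## Working session

There is one attempt and no reset: what is moved stays moved. The work goes in short steps, Python scripts to look and compute and a tool call to move; the robot and the scene stay as the last step left them, time stands still between calls to the robot, and variables do not carry over. Pictures are saved under pics/ and viewed, about 8 in all and at most 12, crops included, and the job is handed in when it is done.

Besides the shell and the picture viewer there is one more tool, called after ">>>" as name(argument=value, ...) on one line, values as JSON. move_arm: Moves the arm, as the interface text tells. Its arguments: {"type":"object","properties":{"plan":{"type":"string"},"force":{"type":"number"}},"required":["plan"]}

```bash
mkdir -p pics; python3 - <<'E'
from station import robot
import cv2, numpy as np, pickle
s=robot.sense(); print({k:np.round(v,3) for k,v in s.items()})
for n in("scene","side"):
    c=robot.read_camera(n); cv2.imwrite(f"pics/{n}1.png",c["frame"]); pickle.dump(c,open(f"{n}1.pkl","wb")); print(n,c["K"],np.round(c["T"],3), (c["depth"]>0).mean())
E
```

```text
{'clock': np.float64(0.0), 'joints': array([ 1.032,  0.088,  1.372, -0.   ,  1.684, -0.103]), 'joint_velocities': array([-0.   ,  0.001,  0.002,  0.   ,  0.   ,  0.   ]), 'joint_torque': array([-0.0000e+00, -3.4018e+01, -3.0243e+01,  7.2000e-02,  3.3000e-02,
       -0.0000e+00]), 'ee_pos': array([0.232, 0.498, 0.204]), 'orientation': array([-0.   ,  0.216,  0.976, -0.001]), 'contact_force': array([-0.242, -0.098,  0.082]), 'torque': array([-0.015,  0.007, -0.   ]), 'grip_width': np.float64(0.094)}
scene [[491.06246019   0.         256.85517195]
 [  0.         491.06246019 196.45713414]
 [  0.           0.           1.        ]] [[-0.818 -0.419  0.394  1.151]
 [ 0.575 -0.58   0.577  0.886]
 [-0.014  0.698  0.716  1.165]
 [ 0.     0.     0.     1.   ]] 0.9960530598958334
side [[396.14426443   0.         254.96960868]
 [  0.         396.14426443 193.91603557]
 [  0.           0.           1.        ]] [[ 0.932  0.258 -0.254  0.209]
 [-0.362  0.637 -0.681 -0.906]
 [-0.014  0.727  0.687  0.966]
 [ 0.     0.     0.     1.   ]] 0.9960378011067709
```

View pics/scene1.png

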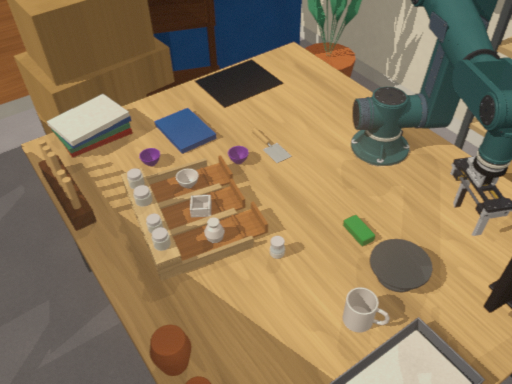

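View pics/side1.png

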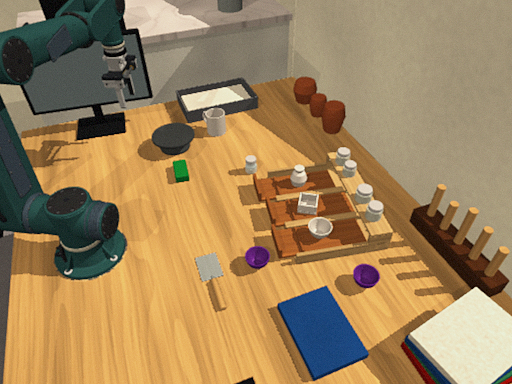

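The scene view shows the rack at about (200,215), with the vase (214,230) on the left tray, the dish (200,205) on the middle one and the bowl (187,178) on the right one. The side view agrees. A purple bowl stands in front of the right tray. Next I build a top-down map from the depth.

```bash
cat > h.py <<'E'
import numpy as np, cv2
def cloud(c):
    d=c["depth"]; K=c["K"]; v,u=np.nonzero(d>0); z=d[v,u]
    p=np.c_[(u-K[0,2])/K[0,0]*z, -(v-K[1,2])/K[1,1]*z, -z]
    return p@c["T"][:3,:3].T+c["T"][:3,3], c["frame"][v,u]
def topmap(ps,cs,x0,x1,y0,y1,res,name):
    m=(ps[:,0]>x0)&(ps[:,0]<x1)&(ps[:,1]>y0)&(ps[:,1]<y1)&(ps[:,2]<.2); p=ps[m];c=cs[m]
    o=np.argsort(p[:,2]); p=p[o];c=c[o]
    im=np.zeros((int((x1-x0)/res)+1,int((y1-y0)/res)+1,3),np.uint8); hm=np.zeros(im.shape[:2])
    r=((x1-p[:,0])/res).astype(int); k=((y1-p[:,1])/res).astype(int)
    im[r,k]=c; hm[r,k]=p[:,2]
    return im,hm
E
python3 - <<'E'
from h import *; import pickle
P=[];C=[]
for n in("scene","side"):
    p,c=cloud(pickle.load(open(n+"1.pkl","rb")))
    m=(p[:,0]>.3)&(p[:,0]<.95)&(p[:,1]>-.3)&(p[:,1]<.4)&(p[:,2]<.2);print(n,m.sum(), np.median(p[m&(p[:,2]<.01)][:,2])); P.append(p[m]);C.append(c[m])
p=np.vstack(P);c=np.vstack(C)
im,hm=topmap(p,c,.3,.95,-.3,.4,.003,'')
hv=cv2.applyColorMap((np.clip(hm/.1,0,1)*255).astype(np.uint8),cv2.COLORMAP_JET)
o=np.hstack([im,hv]); o=cv2.resize(o,None,fx=1.6,fy=1.6,interpolation=0)
for i in range(13):
    y=int((.95-.3-.05*i)/.003*1.6); cv2.putText(o,f"{.3+.05*i:.2f}",(0,y),0,.35,(255,255,255),1); cv2.line(o,(0,y),(5,y),(255,255,255))
for i in range(14):
    x=int((.05*i)/.003*1.6); cv2.putText(o,f"{.4-.05*i:.2f}",(x,8),0,.28,(255,255,255),1)
print(o.shape); cv2.imwrite("pics/top1.png",o)
# candidate: brown lip points z 46..56, and shelf z~82
for n,P_,C_ in zip(("scene","side"),P,C):
    hsv=cv2.cvtColor(C_[:,None],cv2.COLOR_BGR2HSV)[:,0]
    z=P_[:,2]; k=(abs(z-.082)<.004); k&=(P_[:,0]>.6)
    print(n,"shelf n",k.sum(), np.round(cv2.minAreaRect((P_[k,:2]*1000).astype(np.float32)),2) if 0 else cv2.minAreaRect((P_[k,:2]*1000).astype(np.float32)))
E
```

```text
scene 38677 -0.0005787190395751818
side 25689 0.0029007222936058286
(347, 749, 3)
scene shelf n 1035 ((853.1378173828125, -114.41427612304688), (212.28762817382812, 363.4090881347656), 12.264021873474121)
side shelf n 681 ((844.9266357421875, -115.01922607421875), (200.90780639648438, 355.9452819824219), 14.108070373535156)
```

View pics/top1.png

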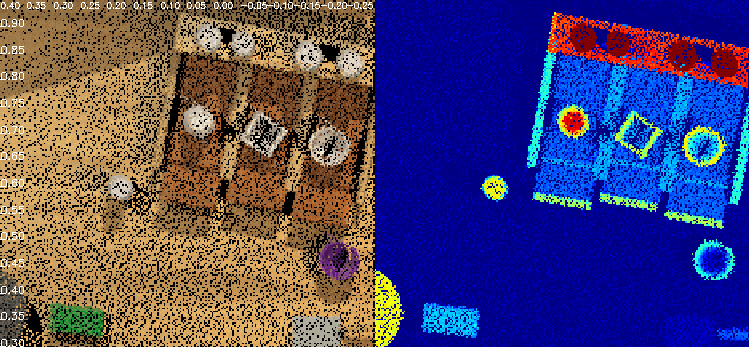

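The map shows the rack yawed clockwise. The left lip (vase tray) is near (0.58, 0.05), the middle lip (dish) near (0.575, -0.08) and the right lip near (0.54, -0.2). Now I fit these.

```bash
cat > fit.py <<'E'
from h import *
def fit(c, yaw=None):
    p,_=cloud(c); z=p[:,2]
    m=(p[:,0]>.45)&(p[:,0]<1.0)&(p[:,1]>-.35)&(p[:,1]<.2)
    sh=p[m&(abs(z-.082)<.006)&(p[:,0]>.72)]
    # shelf front edge -> robust: front-most shelf points per y bin
    L=p[m&(z>.044)&(z<.058)&(p[:,0]<.64)]
    return sh,L
E
python3 - <<'E'
from fit import *; import pickle
def rot(a): return np.array([[np.cos(a),np.sin(a)],[-np.sin(a),np.cos(a)]])
for n in("scene","side"):
    sh,L=fit(pickle.load(open(n+"1.pkl","rb")))
    # label lip points via connected components on raster
    g=np.zeros((120,200),np.uint8); r=((L[:,0]-.45)/.003).astype(int); k=((L[:,1]+.35)/.003).astype(int); g[np.clip(r,0,119),np.clip(k,0,199)]=1
    g=cv2.dilate(g,np.ones((3,3),np.uint8)); nl,lab=cv2.connectedComponents(g); l=lab[r,k]
    out=[]
    for i in range(1,nl):
        q=L[l==i]
        if len(q)<60: continue
        rc=cv2.minAreaRect((q[:,:2]*1000).astype(np.float32))
        vx,vy,cx,cy=cv2.fitLine((q[:,:2]*1000).astype(np.float32),cv2.DIST_HUBER,0,.01,.01).ravel()
        print(n,len(q),"ctr",np.round(q.mean(0),4),"rect",np.round(rc[0],1),np.round(rc[1],1),round(rc[2],2),"line yaw",round(float(np.arctan2(-vx,vy)) if vy>0 else float(np.arctan2(vx,-vy)),4))
    a=[]
    for b in np.arange(-.25,.05,.01):
        q=sh[abs(sh[:,1]-b)<.005]
        if len(q)>5: a.append((np.percentile(q[:,0],3),b))
    a=np.array(a); vx,vy,cx,cy=cv2.fitLine((a*1000).astype(np.float32),cv2.DIST_HUBER,0,.01,.01).ravel()
    print("shelf front yaw",np.arctan(-vx/vy),cx,cy)
E
```

```text
scene 79 ctr [ 0.5413 -0.1993  0.0502] rect [ 540.6 -198.4] [109.5  12.5] 79.73 line yaw -0.1857
scene 96 ctr [ 0.5731 -0.077   0.0502] rect [572.  -77.2] [105.3  13.1] 80.33 line yaw -0.1723
scene 106 ctr [0.5754 0.0494 0.0507] rect [575.4  48.1] [104.   12.4] 80.65 line yaw -0.1556
scene 72 ctr [0.6034 0.1778 0.054 ] rect [601.3 175.2] [36.7 40. ] 23.21 line yaw -0.126
shelf front yaw -0.17732972 824.1414 -121.0
side 111 ctr [ 0.5366 -0.2026  0.0528] rect [ 538.2 -198.1] [107.4  11.3] 80.46 line yaw -0.1788
side 93 ctr [ 0.5682 -0.0794  0.0534] rect [569.6 -76.1] [108.8  10.9] 79.03 line yaw -0.1795
side 76 ctr [0.5705 0.0448 0.0535] rect [572.1  49.6] [109.6  10.9] 79.95 line yaw -0.1893
shelf front yaw -0.17545672 819.9424 -120.104706
```

>>> move_arm(plan="0.42 -0.8 0 0 0 0.3 1; 0.84 -1.6 0 0 0 0.6 1; 1.26 -2.4 0 0 0 0.9 1; 1.68 -3.2 0 0 0 1.2 1; 2.1 -4.0 0 0 0 1.5 1; 2.52 -4.8 0 0 0 1.8 1; 2.94 -5.6 0 0 0 2.1 1; 3.36 -6.4 0 0 0 2.46 1")

```text
clock: 0.9
ee_pos: [0.4004, 0.1769, 0.2052]
orientation: [-0.0, 0.088, 0.996, 0.0]
contact_force: [0.7, 0.5, 0.8]
grip_width: 0.0333
```

>>> move_arm(plan="0.42 -0.8 0 0 0 0 1; 0.84 -1.6 0 0 0 0 1; 1.26 -2.4 0 0 0 0 1; 1.68 -3.2 0 0 0 0 1; 2.1 -4.0 0 0 0 0 1; 2.56 -4.96 0 0 0 0 1; 2.56 -4.96 -0.5 0 0 0 1; 2.56 -4.96 -1 0 0 0 1")

```text
clock: 1.7
ee_pos: [0.529, -0.0715, 0.1547]
orientation: [0.0, 0.091, 0.996, -0.0]
contact_force: [-0.2, 1.1, 0.1]
grip_width: 0.0002
```

>>> move_arm(plan="0 0 -0.4 0 0 0 1; 0 0 -0.8 0 0 0 1; 0 0 -1.2 0 0 0 1; 0 0 -1.6 0 0 0 1; 0 0 -2.0 0 0 0 1; 0 0 -2.3 0 0 0 1; 0 0 -2.5 0 0 0 1; 0 0 -2.5 0 0 0 1")

```text
clock: 2.5
ee_pos: [0.5266, -0.069, 0.0285]
orientation: [-0.002, 0.089, 0.996, 0.0]
contact_force: [-0.6, 0.5, -0.0]
grip_width: 0.0003
```

```bash
python3 - <<'E'
from station import robot
import cv2
print(robot.sense()["ee_pos"])
a=robot.read_camera("scene")["frame"][140:280,120:310]
b=robot.read_camera("side")["frame"][140:270,220:400]
cv2.imwrite("pics/a2.png",cv2.hconcat([cv2.resize(a,(400,295)),cv2.resize(b,(400,295))]))
E
```

```text
[ 0.52664789 -0.06901596  0.02846926]
```

View pics/a2.png

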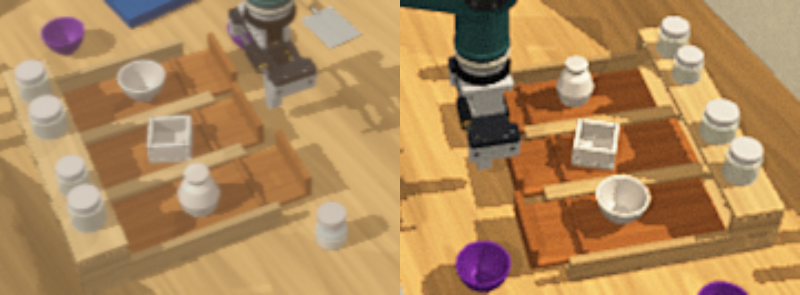

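>>> move_arm(plan="0.12 -0.02 0 0 0 0 1; 0.24 -0.04 0 0 0 0 1; 0.35 -0.065 0 0 0 0 1; 0.47 -0.085 0 0 0 0 1; 0.59 -0.105 0 0 0 0 1; 0.71 -0.125 0 0 0 0 1; 0.83 -0.15 0 0 0 0 1; 0.94 -0.17 0 0 0 0 1")

```text
clock: 3.4
ee_pos: [0.5753, -0.0778, 0.0304]
orientation: [-0.0, 0.089, 0.996, 0.0]
contact_force: [-2.1, -0.5, 2.2]
grip_width: 0.0007
```

>>> move_arm(plan="0.06 -0.01 0 0 0 0 1; 0.10 -0.02 0 0 0 0 1; 0.14 -0.025 0 0 0 0 1; 0.18 -0.03 0 0 0 0 1; 0.22 -0.04 0 0 0 0 1; 0.26 -0.045 0 0 0 0 1; 0.28 -0.05 0 0 0 0 1; 0.28 -0.05 0 0 0 0 1")

```text
clock: 4.2
ee_pos: [0.5846, -0.0795, 0.0304]
orientation: [-0.006, 0.089, 0.996, 0.001]
contact_force: [-13.2, 2.8, 9.1]
grip_width: 0.0003
```

>>> move_arm(plan="0.03 -0.005 0 0 0 0 1; 0.06 -0.01 0 0 0 0 1; 0.08 -0.015 0 0 0 0 1; 0.08 -0.015 0 0 0 0 1; 0.08 -0.015 0 0 0 0 1; 0.08 -0.015 0 0 0 0 1; 0.08 -0.015 0 0 0 0 1; 0.08 -0.015 0 0 0 0 1")

```text
clock: 5.0
ee_pos: [0.5846, -0.0795, 0.0305]
orientation: [-0.01, 0.089, 0.996, 0.001]
contact_force: [-23.2, 4.1, 16.7]
grip_width: 0.0001
```

```bash
python3 - <<'E'
from station import robot
import cv2
s=robot.sense();print(s["ee_pos"],s["contact_force"])
a=robot.read_camera("scene")["frame"][140:280,120:310]
b=robot.read_camera("side")["frame"][140:270,220:400]
cv2.imwrite("pics/a3.png",cv2.hconcat([cv2.resize(a,(400,295)),cv2.resize(b,(400,295))]))
E
```

```text
[ 0.58455833 -0.07946677  0.03046454] [-23.23995615   4.09804718  16.72921194]
```

View pics/a3.png

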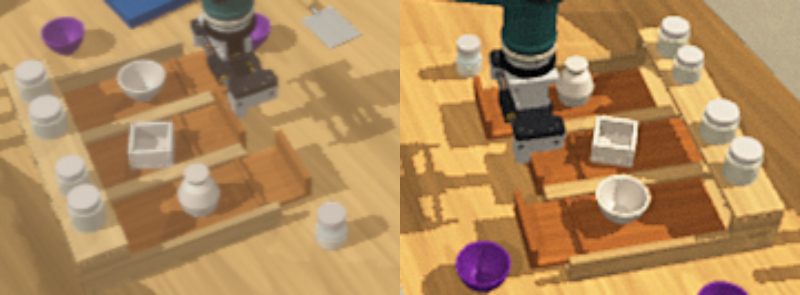

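>>> move_arm(plan="-0.2 0.035 0 0 0 0 1; -0.5 0.09 0 0 0 0 1; -0.79 0.14 0 0 0 0 1; -0.79 0.14 0.4 0 0 0 1; -0.79 0.14 1.0 0 0 0 1; -0.79 0.14 1.7 0 0 0 1; -0.79 0.14 2.2 0 0 0 1; -0.79 0.14 2.4 0 0 0 1")

```text
clock: 5.9
ee_pos: [0.5562, -0.0748, 0.1543]
orientation: [0.004, 0.089, 0.996, -0.001]
contact_force: [0.8, -0.8, 0.1]
grip_width: 0.0005
```

```bash
python3 - <<'E'
from station import robot
from fit import *
R=np.array([[np.cos(.177),-np.sin(.177)],[np.sin(.177),np.cos(.177)]])
print(robot.sense()["ee_pos"])
for n in("scene","side"):
    p,_=cloud(robot.read_camera(n)); q=p[:,:2]@R.T; z=p[:,2]
    for y,nm in((.149,"L"),(.025,"M"),(-.1,"R")):
        k=(abs(q[:,1]-y)<.05)&(z>.046)&(z<.057)&(q[:,0]>.5)&(q[:,0]<.625)
        print(n,nm,k.sum(),np.round(np.percentile(q[k,0],[5,50,95]),4))
        k=(abs(q[:,1]-y)<.05)&(z>.05)&(z<.12)&(q[:,0]>.63)&(q[:,0]<.81)
        if k.sum()>10: print("   piece",np.round(q[k].min(0),3),np.round(q[k].max(0),3))
E
```

```text
[ 0.55620879 -0.07480196  0.15432978]
scene L 87 [0.5519 0.558  0.5628]
   piece [0.681 0.137] [0.736 0.183]
scene M 80 [0.6012 0.6069 0.6116]
   piece [ 0.694 -0.01 ] [0.773 0.071]
scene R 65 [0.5626 0.568  0.5731]
   piece [ 0.67  -0.137] [ 0.74  -0.055]
side L 57 [0.5492 0.553  0.5582]
   piece [0.675 0.124] [0.728 0.171]
side M 73 [0.598  0.603  0.6081]
   piece [ 0.693 -0.009] [0.771 0.067]
side R 97 [0.5592 0.5638 0.5691]
   piece [ 0.666 -0.132] [ 0.738 -0.057]
```

>>> move_arm(plan="0.15 0.39 0 0 0 0 1; 0.3 0.8 0 0 0 0 1; 0.5 1.3 0 0 0 0 1; 0.7 1.8 0 0 0 0 1; 0.85 2.2 0 0 0 0 1; 0.915 2.355 0 0 0 0 1; 0.915 2.355 0 0 0 0 1; 0.915 2.355 -0.5 0 0 0 1")

```text
clock: 6.8
ee_pos: [0.6016, 0.0429, 0.1284]
orientation: [0.004, 0.089, 0.996, -0.0]
contact_force: [0.8, -0.1, 1.0]
grip_width: 0.0004
```

>>> move_arm(plan="0 0 -0.1 0 0 0 1; 0 0 -0.4 0 0 0 1; 0 0 -0.7 0 0 0 1; 0 0 -1.0 0 0 0 1; 0 0 -1.3 0 0 0 1; 0 0 -1.6 0 0 0 1; 0 0 -1.8 0 0 0 1; 0 0 -1.9 0 0 0 1")

```text
clock: 7.6
ee_pos: [0.5986, 0.0436, 0.0287]
orientation: [-0.001, 0.089, 0.996, -0.0]
contact_force: [-0.7, 0.6, 0.3]
grip_width: 0.0007
```

```bash
python3 - <<'E'
from station import robot
import cv2
s=robot.sense();print(s["ee_pos"],s["contact_force"])
a=robot.read_camera("scene")["frame"][140:280,120:310]
b=robot.read_camera("side")["frame"][140:270,220:400]
cv2.imwrite("pics/a4.png",cv2.hconcat([cv2.resize(a,(400,295)),cv2.resize(b,(400,295))]))
E
```

```text
[0.59862896 0.04364943 0.02873014] [-0.66417402  0.5820043   0.31178182]
```

View pics/a4.png

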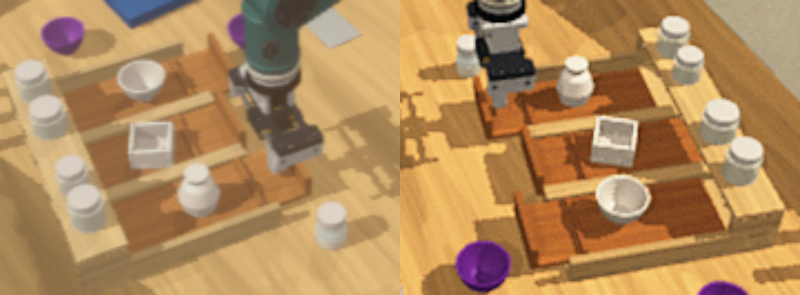

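>>> move_arm(plan="-0.08 0.014 0 0 0 0 1; -0.16 0.028 0 0 0 0 1; -0.22 0.039 0 0 0 0 1; -0.26 0.046 0 0 0 0 1; -0.3 0.053 0 0 0 0 1; -0.36 0.064 0 0 0 0 1; -0.43 0.076 0 0 0 0 1; -0.51 0.091 0 0 0 0 1")

```text
clock: 8.5
ee_pos: [0.5745, 0.0482, 0.0312]
orientation: [0.001, 0.089, 0.996, 0.0]
contact_force: [3.4, 0.2, 1.4]
grip_width: 0.0003
```

>>> move_arm(plan="-0.1 0.018 0 0 0 0 1; -0.2 0.036 0 0 0 0 1; -0.32 0.057 0 0 0 0 1; -0.44 0.079 0 0 0 0 1; -0.56 0.1 0 0 0 0 1; -0.68 0.122 0 0 0 0 1; -0.8 0.143 0 0 0 0 1; -0.92 0.165 0 0 0 0 1")

```text
clock: 9.3
ee_pos: [0.5274, 0.0565, 0.0305]
orientation: [0.0, 0.089, 0.996, 0.0]
contact_force: [4.2, 0.1, 2.2]
grip_width: 0.0002
```

>>> move_arm(plan="-0.12 0.021 0 0 0 0 1; -0.24 0.043 0 0 0 0 1; -0.36 0.064 0 0 0 0 1; -0.46 0.082 0 0 0 0 1; -0.55 0.098 0 0 0 0 1; -0.62 0.11 0 0 0 0 1; -0.68 0.121 0 0 0 0 1; -0.73 0.13 0 0 0 0 1")

```text
clock: 10.1
ee_pos: [0.4911, 0.063, 0.0304]
orientation: [-0.0, 0.089, 0.996, 0.0]
contact_force: [2.8, -0.3, 0.8]
grip_width: 0.0002
```

>>> move_arm(plan="-0.04 0.007 0 0 0 0 1; -0.08 0.014 0 0 0 0 1; -0.11 0.02 0 0 0 0 1; -0.14 0.025 0 0 0 0 1; -0.16 0.028 0 0 0 0 1; -0.16 0.028 0 0 0 0 1; -0.16 0.028 0 0 0 0 1; -0.16 0.028 0 0 0 0 1")

```text
clock: 10.9
ee_pos: [0.4875, 0.0636, 0.0305]
orientation: [0.005, 0.089, 0.996, -0.0]
contact_force: [13.4, -1.4, -5.7]
grip_width: 0.0003
```

>>> move_arm(plan="-0.03 0.005 0 0 0 0 1; -0.06 0.01 0 0 0 0 1; -0.09 0.015 0 0 0 0 1; -0.09 0.015 0 0 0 0 1; -0.09 0.015 0 0 0 0 1; -0.09 0.015 0 0 0 0 1; -0.09 0.015 0 0 0 0 1; -0.09 0.015 0 0 0 0 1")

```text
clock: 11.7
ee_pos: [0.4875, 0.0636, 0.0307]
orientation: [0.01, 0.089, 0.996, -0.0]
contact_force: [23.6, -2.7, -16.4]
grip_width: 0.0006
```

The stop holds: the force rises without any motion. Now I free the finger, moving back first and then up.

>>> move_arm(plan="0.1 -0.018 0 0 0 0 1; 0.2 -0.036 0 0 0 0 1; 0.3 -0.054 0 0 0 0 1; 0.36 -0.064 0 0 0 0 1; 0.36 -0.064 0 0 0 0 1; 0.36 -0.064 0.2 0 0 0 1; 0.36 -0.064 0.6 0 0 0 1; 0.36 -0.064 1.0 0 0 0 1")

```text
clock: 12.5
ee_pos: [0.4962, 0.0619, 0.0813]
orientation: [-0.001, 0.089, 0.996, -0.0]
contact_force: [-0.2, -0.0, 0.7]
grip_width: 0.0005
```

>>> move_arm(plan="0 0 0.5 0 0 0 1; 0 0 1 0 0 0 1; 0 0 1.6 0 0 0 1; 0 0 2.2 0 0 0 1; -0.5 0.3 2.6 0 0 0 1; -1 0.6 2.8 0 0 0 1; -1.5 0.9 2.8 0 0 0 1; -1.5 0.9 2.8 0 0 0 1")

```text
clock: 13.3
ee_pos: [0.4199, 0.1082, 0.2225]
orientation: [0.001, 0.088, 0.996, 0.001]
contact_force: [0.4, 0.0, 0.2]
grip_width: 0.0005
```

```bash
python3 - <<'E'
from station import robot
from fit import *
R=np.array([[np.cos(.177),-np.sin(.177)],[np.sin(.177),np.cos(.177)]])
s=robot.sense();print(s["ee_pos"],s["contact_force"]); F=[]
for n in("scene","side"):
    c=robot.read_camera(n);F.append(c["frame"]); p,_=cloud(c); q=p[:,:2]@R.T; z=p[:,2]
    for y,nm in((.149,"L"),(.025,"M"),(-.1,"R")):
        k=(abs(q[:,1]-y)<.05)&(z>.046)&(z<.057)&(q[:,0]>.43)&(q[:,0]<(.55 if nm=="L" else .625))
        print(n,nm,k.sum(),np.round(np.percentile(q[k,0],[5,50,95]),4))
cv2.imwrite("pics/a5.png",cv2.hconcat([cv2.resize(F[0][130:290,110:320],(400,305)),cv2.resize(F[1][130:275,210:400],(400,305))]))
E
```

```text
[0.41993164 0.10822802 0.22250135] [0.40212889 0.02429208 0.23251244]
scene L 90 [0.4517 0.4573 0.4619]
scene M 74 [0.601  0.6067 0.6111]
scene R 69 [0.5626 0.568  0.5727]
side L 55 [0.4489 0.4534 0.4586]
side M 78 [0.5983 0.6026 0.6079]
side R 100 [0.5247 0.5636 0.569 ]
```

View pics/a5.png

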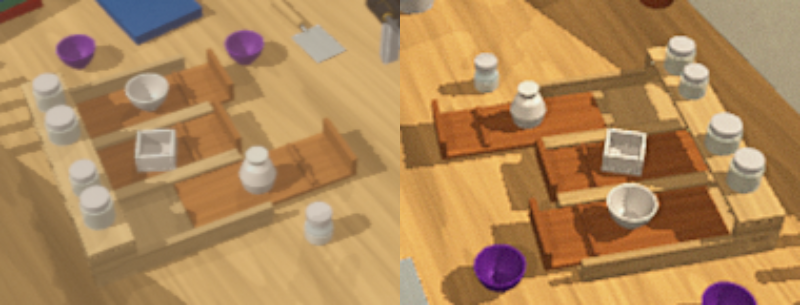

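The vase's tray is fully out at 0.150 m, the dish's tray is home, and the bowl's tray has not moved. All three pieces are standing and the robot touches nothing.

```bash
python3 -c "
from station import robot
print(robot.sign_off())"
```

```text
the job is handed in; nothing more can be done
None
```

The job is done and handed in at about 13.4 s of the 51 s allowed. I pushed the middle tray (square dish) home with shut fingertips on its lip. Then I hooked the fingertips behind the left tray's lip (vase), drew it out to its stop, and backed the arm clear.

- **Stops:** at both ends, a further 4–5 mm of commanded travel gave no motion while the along-travel force rose to about 23 N. That is higher than needed, but under the 40 N and 120 N limits.
- **Tray positions:** the final depth check put the lips 150 mm apart along the rack. The middle lip is at its home position and the vase tray is at full travel. The bowl's tray reads the same as before within 0.2 mm.
- **Pieces:** the last picture shows the vase, dish and bowl standing on their trays. The jar, book, spatula and purple bowls look undisturbed. The mug, wheel and eraser were mostly outside that crop, but the arm never went near them at low height.
- **Disagreement:** the two cameras differ by about 4 mm in absolute position, so I averaged them. No check failed.

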